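Fit the return spring of the block clamp

TASK

Fit the return spring of the block clamp: take the spring that has one straight hook leg and one ring, first drop its hook leg fully into the hole in the grey lug, then stretch the spring and drop its ring over the short steel post at the other end of the board. Leave the spring stretched level between the two, ring down on the board, and let go.

Things in the scene. Friction and masses are not known exactly. Their poses are not given: they have to be found in the camera images.
- hook_grip (a point): Centre of the dark grip block (20 mm along, 24 across, 44 high) at the hook end of the 185 mm spring; x runs from hook to ring, z up. Lies on the table, this point 60 mm above its underside. Straight below hangs the hook leg: a slick 8 mm pin, lower 38 mm free, tip 60 mm below. Coil 20 mm thick, always straight; 0.16 kg in all. The other spring (82 mm high) has two rings, no leg.
- ring_grip (a point): Point in the dark grip block (20 mm along, 24 across, top 22 mm above) at the ring end, same axes, 118 mm from hook_grip at rest. The flat ring (12 high, 32 inside, 48 outside diameter) has its centre 32 mm further along +x, its lower face 60 mm below this point. Stretching starts at 2 N plus 0.08 N per mm, 84 mm at most. Lifted level by one end, the whole spring rises.
- hole (a point): Centre of the mouth, at the top face, of the upright hole in the grey plastic lug (50 x 44 mm) at one end of the clamp's fixed board. Hole 26 mm in diameter, 32 mm deep to the board, whose top is 10 mm above the table. x points to the post, z up. The lug ends a flat grey arm lying along a dark wooden printing block.
- post (a point): Centre of the top of the short steel post at the other end of the board, 200 mm from the hole; same axes. 12 mm in diameter, 15 mm high above the board, so its top is 17 mm below the hole's mouth. The ring must rise over 15 mm to pass above it, but a leg lifted 32 mm is out of its hole: lift about 23 mm.

How it is judged:
By the outcome, as a careful person would: the job done as asked, in the order asked, and still so for the second after the job is handed in, with the robot touching nothing.
It also fails if it takes over 51 s, if anything falls off the work surface, if the arm or the gripper's body presses on something with over 40 N, if the wrist force passes 120 N, or if a joint passes its speed limit or range.

ROBOT

A 7-joint arm with a two-finger parallel gripper is mounted at the origin on the work surface. World frame = base frame: x ahead of the robot, y to its left, z up, the work surface at z = 0. Lengths are in m, angles in rad, forces in N, time in s.
With the tool pointing down it reaches from about 0.4 to 0.9 m from the base axis. Payload 5.6 kg.
Tool frame: the origin (TCP) lies midway between the tips of the shut fingers; the grasp point (between the pads) lies 19 mm behind it; x points along the fingers, z is the direction in which the jaws open and shut, and the axes are right-handed (so a half turn about x gives the same grasp; the last joint's range is limited). The gripper opens to 92 mm and grips with 3 to 60 N. Pads are 20 mm wide; open, the fingers measure 128 mm over their backs; the gripper's body (75 mm by 189 mm) begins 69 mm behind the grasp point.
Start: joints at [1.13, 0.468, -0.012, 1.603, 0.006, 1.071, -0.056], TCP at [0.252, -0.599, 0.215] pointing down, gripper open.
Joint ranges: [-2.53, 2.53], [-0.31, 2.02], [-1.57, 1.55], [0.28, 2.44], [-1.29, 4.43], [0.15, 1.84], [-2.92, 2.92]. Speed limits (rad/s): [2.57, 2.57, 3.14, 3.14, 3.14, 3.14, 3.14].

INTERFACE

Orientations are given as a 3x3 rotation matrix whose columns are the frame's x, y, z axes.
In Python, from workcell import get_state, grab_frame, camera_params, sign_off, trace gives the robot as it stands.
- The arm moves only by the tool carry_out, never from a script. Its argument "series" is a list of rows, each an object with "offset": the shift along the world's x, y, z normalised to -1 to 1, where 1 is 0.25 m, a list of three; "angular": the turn, a rotation vector about the world's x, y, z normalised to -1 to 1, where 1 is 45 degrees, a list of three; "gripper": the closure, from -1 (fully open) to 1 (shut), so that 0 is half open. A call has 1 to 5 rows; each row is the pose to reach, as a shift and turn from the pose commanded when the call began; what a row does not reach only later rows make up. A row lasts 1/8 s, in which the tool goes at most 62.5 mm and 10.7 degrees, less where a joint would pass 70% of its speed; a pose out of reach is approached as far as the arm can. A call with a number of a shift or a turn outside -1 to 1 is refused whole. A call with a gripper value outside its range is refused whole. The fingers move at their own pace and stop on an object; "force" is the grip in N (left out, the last holds). Time passes only in rows, so rows that repeat a pose let the fingers close. It gives the time, the measured TCP pose, the force and the opening at its end, in the units of the state.
- get_state(): the state, without advancing time (a new reading comes with each control period).
- grab_frame(name): name is "scene" or "top" or "wrist"; returns the picture (480x640x3 uint8, red, green, blue); there is no depth.
- camera_params(name): a dict with "K" (3x3 intrinsics, pixels), "xyz" and "orientation" of the camera in the world; the wrist camera has in their place "T_tool_cam" (4x4, takes a point from camera to tool coordinates, whose origin is the TCP and whose axes are the tool frame's). Camera axes: x right, y down, z forward; pixel columns grow to the right and rows downward; lengths in m; the calibration is good to about 2 mm. The wrist camera is an equidistant fisheye: a pixel r from the principal point sees the ray r / f radians off the axis. A picture is of the moment at which its call begins: read the wrist's pose just before it. camera_params takes no time and is no camera call.
- sign_off(): hands the job in, once; it reports no verdict.
Trained networks look in the newest picture that a camera, given by its name, has taken for a name from the list of things; names that differ only in an ending like _2 or _b are one class to them, and where a whole thing is asked for, a point or a joint stands for the part that bears it (a point fixed in the world has none). Each returns a list of dicts, best first, with "p" (0 to 1); they miss things now and then, are a little off and sometimes report something else, mostly with a low value. They report only what shows in the picture. A call takes as long as a camera call.
- trace(query, camera): "pixels" (480x640 bool, what is visible of it) and "xy" ([column, row] in pixels, amid what is visible of it).
The state is a dict: "time_s": time; "joint_pos": joint angles; "qvel": joint speeds; "tau": joint torques, N m; "tcp_pos": TCP position; "tool_rot": TCP orientation; "contact_force": force on the tool from outside, world axes, zero at the start; "moment": the same for the moment, N m; "gripper_width": opening from 0.0 (shut) to 1.0 (fully open).
Only numpy, scipy, OpenCV 4.12 (cv2) and the standard library are available. Lean on these libraries where they do the work, as an engineer would, in place of code of your own. Each camera call takes 0.05 s, during which the arm holds its last target. There are 200 camera calls.

## Working session

There is one attempt and no reset: what is moved stays moved. The work goes in short steps, Python scripts to look and compute and a tool call to move; the robot and the scene stay as the last step left them, time stands still between calls to the robot, and variables do not carry over. Pictures are saved under pics/ and viewed, about 8 in all and at most 12, crops included, and the job is handed in when it is done.

Besides the shell and the picture viewer there is one more tool, called after "Emit:" by a JSON object that holds its "api" and its "payload", one argument or row to a line. carry_out: Moves the arm, as the interface text tells. Scaled input: -1 to 1 covers 0.25 m each way for a shift and 45 degrees each way for a turn. Its arguments: {"type":"object","properties":{"series":{"type":"array","items":{"type":"object","properties":{"offset":{"type":"array","items":{"type":"number"}},"angular":{"type":"array","items":{"type":"number"}},"gripper":{"type":"number"}}}},"force":{"type":"number"}},"required":["series"]}

```bash
mkdir -p pics; cat > h.py <<'E'
import numpy as np, cv2
from workcell import *
def ray(cam,uv,st=None):
    P=camera_params(cam);K=np.array(P["K"])
    x=(uv[0]-K[0,2])/K[0,0];y=(uv[1]-K[1,2])/K[1,1]
    if "xyz" in P:
        return np.array(P["xyz"]),np.array(P["orientation"])@np.array([x,y,1])
    r=np.hypot(x,y);d=np.array([x/r*np.sin(r),y/r*np.sin(r),np.cos(r)]) if r>0 else np.array([0,0,1.])
    T=np.array(P["T_tool_cam"]);R=np.array(st["tool_rot"])
    return np.array(st["tcp_pos"])+R@T[:3,3],R@T[:3,:3]@d
def at(cam,uv,z,st=None):
    o,d=ray(cam,uv,st);return o+d*(z-o[2])/d[2]
def save(cam,n):
    im=grab_frame(cam);cv2.imwrite(f"pics/{n}.png",im[:,:,::-1]);return im
E
python3 - <<'E'
from h import *
s=get_state();print(s["time_s"],np.round(s["tcp_pos"],3),np.round(s["tool_rot"],2).tolist(),s["gripper_width"])
a=save("top","t0");b=save("scene","s0")
for c in ("top","scene"):
  print(c,np.round(camera_params(c)["xyz"],3))
  for q in ("hook_grip","ring_grip","hole","post"):
    for r in trace(q,c)[:3]: print(c,q,round(r["p"],2),np.round(r["xy"],1),r["pixels"].sum(),np.round(at(c,r["xy"],{"hole":.042,"post":.025}.get(q,.08)),3))
print(get_state()["time_s"])
E
```

```text
0.0 [ 0.252 -0.599  0.214] [[-0.0, 0.92, 0.39], [0.0, 0.39, -0.92], [-1.0, -0.0, -0.0]] 0.998448782356085
top [ 0.391 -0.011  0.861]
top hook_grip 0.85 [410.5 316.9] 1724 [ 0.465 -0.144  0.08 ]
top ring_grip 0.76 [373.2 318.3] 755 [ 0.465 -0.088  0.08 ]
top hole 0.92 [342.3 180.9] 23334 [ 0.698 -0.055  0.042]
top post 0.83 [344.6 181.9] 22768 [ 0.703 -0.059  0.025]
scene [ 1.12  -0.104  0.739]
scene hook_grip 0.83 [260.7 206.3] 1625 [ 0.498 -0.131  0.08 ]
scene hole 0.59 [313.9 343.9] 26545 [ 0.757 -0.068  0.042]
scene hole 0.45 [278.5 210.9] 668 [ 0.478 -0.1    0.042]
0.5
```

View pics/t0.png

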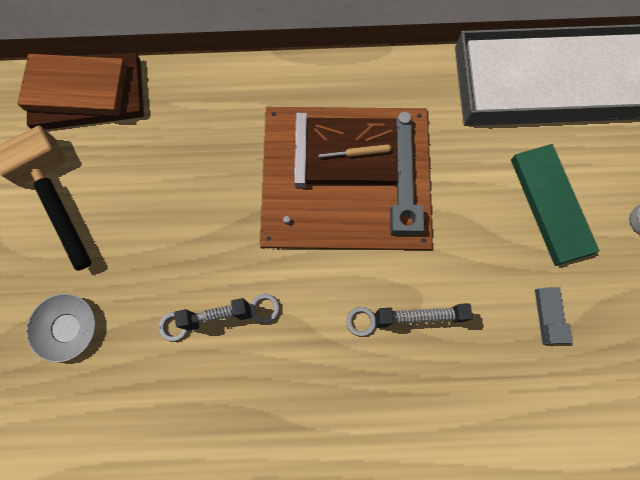

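View pics/s0.png

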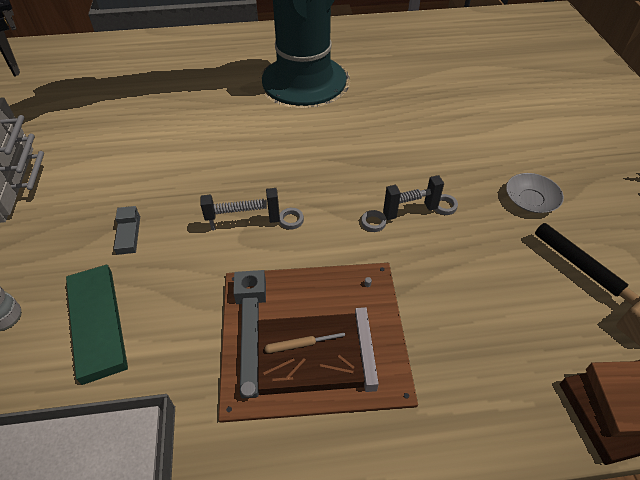

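Top view: our spring (one ring) has its ring at (362,321), ring block at (386,317) and hook block at (463,313). The lug hole is at (407,217) and the post at (287,220). The two-ring spring at (220,315) is the decoy. The scene view agrees.

```bash
python3 - <<'E'
from h import *
h=at("top",(463,312),.08);r=at("top",(386,316.5),.08);g=at("top",(362,321),.012);o=at("top",(407,217.5),.042);p=at("top",(287,219),.025)
for n,v in zip("hrgop",(h,r,g,o,p)): print(n,np.round(v,4))
print("dist",np.linalg.norm((h-r)[:2]),np.linalg.norm((o-p)[:2]))
for a,b in ((h,r),(h,g),(o,p)): print(np.degrees(np.arctan2(*(b-a)[[1,0]])))
s=get_state();print(np.round(s["tcp_pos"],4), [h[0]-s["tcp_pos"][0],h[1]-s["tcp_pos"][1]], np.round(camera_params("wrist")["T_tool_cam"],3).tolist())
E
```

```text
h [ 0.4696 -0.2225  0.08  ]
r [ 0.4672 -0.1073  0.08  ]
g [ 0.4681 -0.0765  0.012 ]
o [ 0.6306 -0.1572  0.042 ]
p [0.6409 0.0401 0.025 ]
dist 0.11515705290031031 0.19764420379436215
91.15570327446531
90.568422723539
87.02643940524347
[ 0.2517 -0.5992  0.2145] [np.float64(0.21782404048638232), np.float64(0.3767792883438629)] [[-0.001, -0.298, 0.955, -0.171], [0.001, -0.955, -0.298, 0.085], [1.0, 0.001, 0.001, 0.0], [0.0, 0.0, 0.0, 1.0]]
```

Emit:
{"api": "carry_out", "payload": {
  "series": [
    {"offset": [0.22, 0.38, 0], "angular": [0, 0, 0.25], "gripper": -1},
    {"offset": [0.44, 0.75, 0], "angular": [0, 0, 0.45], "gripper": -1},
    {"offset": [0.44, 0.75, 0], "angular": [0, 0, 0.65], "gripper": -1},
    {"offset": [0.44, 0.75, 0], "angular": [0, 0, 0.75], "gripper": -1},
    {"offset": [0.44, 0.75, 0], "angular": [0, 0, 0.75], "gripper": -1}
  ]
}}

```text
time_s: 1.12
tcp_pos: [0.3631, -0.4104, 0.215]
tool_rot: [[0.001, 0.548, 0.836], [-0.0, 0.836, -0.548], [-1.0, 0.0, 0.001]]
contact_force: [-0.8, -0.5, 1.0]
gripper_width: 1.001
```

Emit:
{"api": "carry_out", "payload": {
  "series": [
    {"offset": [0.22, 0.38, 0], "angular": [0, 0, 0.25], "gripper": -1},
    {"offset": [0.43, 0.75, 0], "angular": [0, 0, 0.45], "gripper": -1},
    {"offset": [0.43, 0.75, 0], "angular": [0, 0, 0.65], "gripper": -1},
    {"offset": [0.43, 0.75, 0], "angular": [0, 0, 0.77], "gripper": -1},
    {"offset": [0.43, 0.75, 0], "angular": [0, 0, 0.77], "gripper": -1}
  ]
}}

```text
time_s: 1.75
tcp_pos: [0.4698, -0.2246, 0.2145]
tool_rot: [[0.0, -0.021, 1.0], [-0.0, 1.0, 0.021], [-1.0, -0.0, 0.0]]
contact_force: [-0.6, -0.2, -1.0]
gripper_width: 1.0
```

```bash
python3 - <<'E'
from h import *
s=get_state();save("wrist","w1")
print(s["time_s"],np.round(s["tcp_pos"],4),np.round(s["tool_rot"],3).tolist(),np.round(s["joint_pos"],2))
for q,z in (("hook_grip",.08),("ring_grip",.08),("hole",.042),("post",.025)):
  for r in trace(q,"wrist")[:2]: print(q,round(r["p"],2),np.round(r["xy"],1),r["pixels"].sum(),np.round(at("wrist",r["xy"],z,s),4))
E
```

```text
1.75 [ 0.4698 -0.2246  0.2145] [[0.0, -0.021, 1.0], [-0.0, 1.0, 0.021], [-1.0, -0.0, 0.0]] [ 0.74  0.29 -0.42  1.9   0.14  0.99  0.28]
hook_grip 0.75 [324.1 130.2] 4482 [ 0.4698 -0.1465  0.08  ]
ring_grip 0.94 [323.5  72.8] 1803 [ 0.4682 -0.099   0.08  ]
ring_grip 0.52 [324.2 135.6] 4408 [ 0.4699 -0.1509  0.08  ]
hole 0.95 [527.5 101.4] 35464 [ 0.6739 -0.1022  0.042 ]
post 0.74 [532.5 100.9] 35712 [ 0.6906 -0.0989  0.025 ]
```

View pics/w1.png

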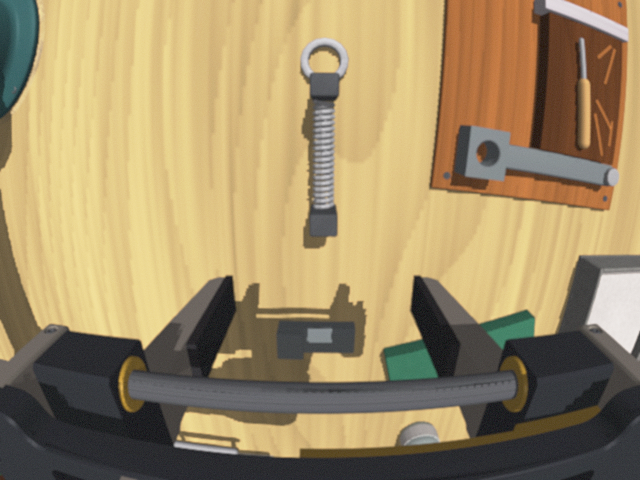

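Wrist view: the hook block is at about (323,221), the coil runs straight up to the ring block (324,84), and the ring is at (325,62). The lug hole is at (487,153). The jaws straddle the spring axis.

```bash
python3 - <<'E'
from h import *
s=get_state()
for n,uv,z in (("hook far edge",(323,235.5),.082),("hook mid",(323,224),.082),("ringblk",(324,85),.082),("ringblk far edge",(324,72),.06),("ring",(325,61),.012),("hole",(487,152.5),.042)):
  print(n,np.round(at("wrist",uv,z,s),4))
E
python3 - <<'E'
import cv2
i=cv2.imread('pics/w1.png')[40:250,260:390];cv2.imwrite('pics/w1c.png',cv2.resize(i,None,fx=2.8,fy=2.8,interpolation=2))
E
```

```text
hook far edge [ 0.4692 -0.2376  0.082 ]
hook mid [ 0.469  -0.2274  0.082 ]
ringblk [ 0.4678 -0.1115  0.082 ]
ringblk far edge [ 0.4676 -0.0978  0.06  ]
ring [ 0.4685 -0.08    0.012 ]
hole [ 0.6291 -0.162   0.042 ]
```

View pics/w1c.png

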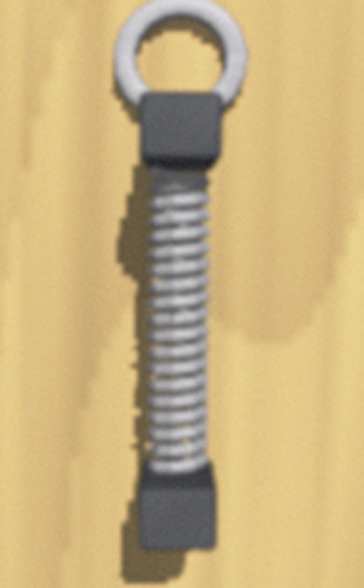

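Emit:
{"api": "carry_out", "payload": {
  "series": [
    {"offset": [-0.004, -0.012, -0.22], "angular": [0, 0, 0], "gripper": -1},
    {"offset": [-0.004, -0.012, -0.42], "angular": [0, 0, 0], "gripper": -1},
    {"offset": [-0.004, -0.012, -0.58], "angular": [0, 0, 0], "gripper": -1},
    {"offset": [-0.004, -0.012, -0.67], "angular": [0, 0, 0], "gripper": -1},
    {"offset": [-0.004, -0.012, -0.67], "angular": [0, 0, 0], "gripper": -1}
  ]
}}

```text
time_s: 2.62
tcp_pos: [0.4665, -0.2279, 0.0455]
tool_rot: [[-0.004, -0.019, 1.0], [0.001, 1.0, 0.019], [-1.0, 0.001, -0.004]]
contact_force: [-0.8, 0.5, 0.3]
gripper_width: 0.997
```

Emit:
{"api": "carry_out", "payload": {
  "series": [
    {"offset": [0, 0, 0], "angular": [0, 0, 0], "gripper": 0.2},
    {"offset": [0, 0, 0], "angular": [0, 0, 0], "gripper": 1},
    {"offset": [0, 0, 0], "angular": [0, 0, 0], "gripper": 1},
    {"offset": [0, 0, 0], "angular": [0, 0, 0], "gripper": 1},
    {"offset": [0, 0, 0], "angular": [0, 0, 0], "gripper": 1}
  ],
  "force": 35
}}

```text
time_s: 3.25
tcp_pos: [0.4683, -0.2273, 0.0473]
tool_rot: [[0.0, -0.021, 1.0], [-0.0, 1.0, 0.021], [-1.0, -0.0, 0.0]]
contact_force: [-0.3, 0.1, -0.5]
gripper_width: 0.479
```

Emit:
{"api": "carry_out", "payload": {
  "series": [
    {"offset": [0, 0, 0], "angular": [0, 0, 0], "gripper": 1},
    {"offset": [0, 0, 0], "angular": [0, 0, 0], "gripper": 1},
    {"offset": [0, 0, 0], "angular": [0, 0, 0], "gripper": 1},
    {"offset": [0, 0, 0], "angular": [0, 0, 0], "gripper": 1}
  ]
}}

```text
time_s: 3.75
tcp_pos: [0.4684, -0.2273, 0.0471]
tool_rot: [[0.0, -0.021, 1.0], [-0.0, 1.0, 0.021], [-1.0, -0.0, 0.0]]
contact_force: [0.0, -0.2, -1.2]
gripper_width: 0.258
```

Emit:
{"api": "carry_out", "payload": {
  "series": [
    {"offset": [0, 0, 0.14], "angular": [0, 0, 0], "gripper": 1},
    {"offset": [0, 0, 0.28], "angular": [0, 0, 0], "gripper": 1},
    {"offset": [0.1, 0.1, 0.28], "angular": [0, 0, -0.04], "gripper": 1},
    {"offset": [0.24, 0.24, 0.28], "angular": [0, 0, -0.09], "gripper": 1},
    {"offset": [0.34, 0.26, 0.28], "angular": [0, 0, -0.09], "gripper": 1}
  ]
}}

```text
time_s: 4.38
tcp_pos: [0.5544, -0.1589, 0.1172]
tool_rot: [[0.0, 0.046, 0.999], [0.001, 0.999, -0.046], [-1.0, 0.001, 0.0]]
contact_force: [-0.5, -0.8, -1.9]
gripper_width: 0.257
```

Emit:
{"api": "carry_out", "payload": {
  "series": [
    {"offset": [0.06, 0, 0], "angular": [0, 0, 0], "gripper": 1},
    {"offset": [0.06, 0, 0], "angular": [0, 0, 0], "gripper": 1}
  ]
}}

```text
time_s: 4.62
tcp_pos: [0.5682, -0.1628, 0.1165]
tool_rot: [[-0.001, 0.05, 0.999], [0.0, 0.999, -0.05], [-1.0, -0.0, -0.001]]
contact_force: [-1.0, -0.7, -1.7]
gripper_width: 0.257
```

```bash
python3 - <<'E'
from h import *
s=get_state();save("wrist","w2")
print(s["time_s"],np.round(s["tcp_pos"],4),np.round(s["tool_rot"],3).tolist(),s["gripper_width"],s["contact_force"])
E
```

```text
4.625 [ 0.5682 -0.1628  0.1165] [[-0.001, 0.05, 0.999], [0.0, 0.999, -0.05], [-1.0, -0.0, -0.001]] 0.25701099270786615 [-0.97799268 -0.67098596 -1.7313291 ]
```

View pics/w2.png

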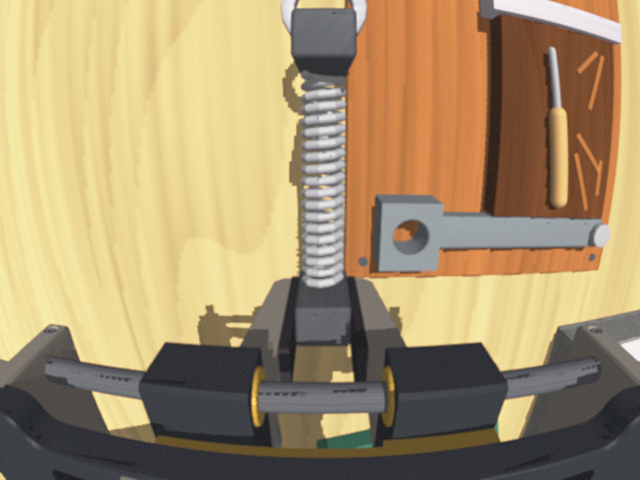

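Wrist view: the hook block is held at (324,323), the coil is level and straight, and the lug hole mouth is at (410,237).

```bash
python3 - <<'E'
from h import *
s=get_state();t=np.array(s["tcp_pos"])
o=at("wrist",(410,237),.042,s);h=at("wrist",(323.5,325),t[2]+.013+.022,s);rb=at("wrist",(324,34),t[2]+.035,s)
print(o,h,rb,"tcp",t)
r=trace("hook_grip","wrist")
print([(round(q['p'],2),q['xy']) for q in r])
E
```

```text
[ 0.62966223 -0.15986099  0.042     ] [ 0.56815963 -0.16108795  0.1514504 ] [ 0.57403003 -0.04538164  0.1514504 ] tcp [ 0.56729265 -0.16304132  0.1164504 ]
[(0.96, [323.2, 159.6])]
```

Emit:
{"api": "carry_out", "payload": {
  "series": [
    {"offset": [0.12, 0.008, 0], "angular": [0, 0, 0], "gripper": 1},
    {"offset": [0.245, 0.008, 0], "angular": [0, 0, 0], "gripper": 1},
    {"offset": [0.245, 0.008, 0], "angular": [0, 0, 0], "gripper": 1},
    {"offset": [0.245, 0.008, -0.05], "angular": [0, 0, 0], "gripper": 1},
    {"offset": [0.245, 0.008, -0.08], "angular": [0, 0, 0], "gripper": 1}
  ]
}}

```text
time_s: 5.35
tcp_pos: [0.6275, -0.1608, 0.0957]
tool_rot: [[-0.003, 0.051, 0.999], [-0.0, 0.999, -0.051], [-1.0, -0.0, -0.003]]
contact_force: [0.5, 0.5, -0.1]
gripper_width: 0.259
```

Emit:
{"api": "carry_out", "payload": {
  "series": [
    {"offset": [0, 0, -0.04], "angular": [0, 0, 0], "gripper": 1},
    {"offset": [0, 0, -0.08], "angular": [0, 0, 0], "gripper": 1},
    {"offset": [0, 0, -0.08], "angular": [0, 0, 0], "gripper": 1}
  ]
}}

```text
time_s: 5.72
tcp_pos: [0.6286, -0.1602, 0.0759]
tool_rot: [[-0.002, 0.05, 0.999], [0.0, 0.999, -0.05], [-1.0, 0.0, -0.002]]
contact_force: [0.7, -0.2, -1.3]
gripper_width: 0.256
```

Emit:
{"api": "carry_out", "payload": {
  "series": [
    {"offset": [0, 0, -0.03], "angular": [0, 0, 0], "gripper": 1},
    {"offset": [0, 0, -0.06], "angular": [0, 0, 0], "gripper": 1},
    {"offset": [0, 0, -0.078], "angular": [0, 0, 0], "gripper": 1},
    {"offset": [0, 0, -0.078], "angular": [0, 0, 0], "gripper": 1}
  ]
}}

```text
time_s: 6.22
tcp_pos: [0.6296, -0.1602, 0.0574]
tool_rot: [[-0.0, 0.05, 0.999], [0.0, 0.999, -0.05], [-1.0, 0.0, -0.0]]
contact_force: [0.2, -0.1, -1.5]
gripper_width: 0.259
```

```bash
python3 - <<'E'
from h import *
import cv2
s=get_state();a=grab_frame("top")[:,:,::-1];b=save("wrist","w3")[:,:,::-1]
a=cv2.resize(a[100:260,250:450],(480,384));b=cv2.resize(b,(480,360))
b=np.vstack([b,np.zeros((24,480,3),np.uint8)])[:, :320] if 0 else np.vstack([b,np.zeros((24,480,3),np.uint8)])
cv2.imwrite("pics/c3.png",np.vstack([a,b])[:, :].astype(np.uint8)[:600] if 0 else np.hstack([cv2.resize(a,(400,320)),cv2.resize(b[:360],(400,320))]))
print(s["time_s"],s["tcp_pos"],s["contact_force"])
E
```

```text
6.225 [ 0.62955197 -0.16019798  0.05742654] [ 0.15373971 -0.06555119 -1.51410334]
```

View pics/c3.png

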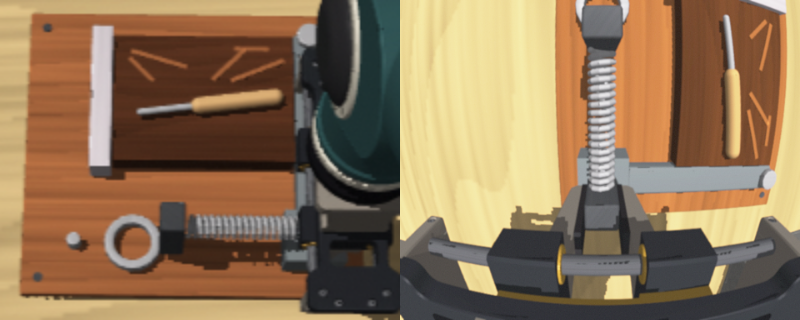

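Emit:
{"api": "carry_out", "payload": {
  "series": [
    {"offset": [0, 0, -0.004], "angular": [0, 0, 0], "gripper": 1},
    {"offset": [0, 0, -0.004], "angular": [0, 0, 0], "gripper": 0.1},
    {"offset": [0, 0, -0.004], "angular": [0, 0, 0], "gripper": 0.1},
    {"offset": [0, 0, -0.004], "angular": [0, 0, 0], "gripper": 0.1},
    {"offset": [0, 0, -0.004], "angular": [0, 0, 0], "gripper": 0.1}
  ]
}}

```text
time_s: 6.95
tcp_pos: [0.6295, -0.1603, 0.0566]
tool_rot: [[0.0, 0.05, 0.999], [-0.0, 0.999, -0.05], [-1.0, -0.0, 0.0]]
contact_force: [-0.2, -0.4, 0.6]
gripper_width: 0.448
```

Emit:
{"api": "carry_out", "payload": {
  "series": [
    {"offset": [0, 0, 0.1], "angular": [0, 0, 0], "gripper": 0.1},
    {"offset": [0, 0, 0.25], "angular": [0, 0, 0], "gripper": 0.1},
    {"offset": [0.012, 0.2, 0.28], "angular": [0, 0, 0], "gripper": 0.1},
    {"offset": [0.024, 0.4, 0.28], "angular": [0, 0, 0], "gripper": 0.1},
    {"offset": [0.024, 0.472, 0.28], "angular": [0, 0, 0], "gripper": 0.1}
  ]
}}

```text
time_s: 7.58
tcp_pos: [0.6356, -0.038, 0.1271]
tool_rot: [[0.001, 0.045, 0.999], [0.002, 0.999, -0.045], [-1.0, 0.002, 0.001]]
contact_force: [-0.4, 0.5, 0.3]
gripper_width: 0.455
```

```bash
python3 - <<'E'
from h import *
import cv2
s=get_state();b=save("wrist","w4")[:,:,::-1];a=save("scene","s4")[:,:,::-1]
print(s["time_s"],s["tcp_pos"],s["contact_force"],s["gripper_width"])
cv2.imwrite("pics/c4.png",np.vstack([np.hstack([cv2.resize(a[180:420,180:500],(400,300)),cv2.resize(grab_frame("top")[100:260,240:450,::-1],(400,300))]),cv2.resize(b[:240],(800,300))]) if 0 else np.hstack([cv2.resize(a[200:380,200:420],(380,480)),cv2.resize(b,(420,315),interpolation=3) if 0 else b[:, 110:530]]))
E
```

```text
7.575 [ 0.63561717 -0.03802993  0.1270782 ] [-0.4141592   0.46392116  0.33113769] 0.4546201487848108
```

View pics/c4.png

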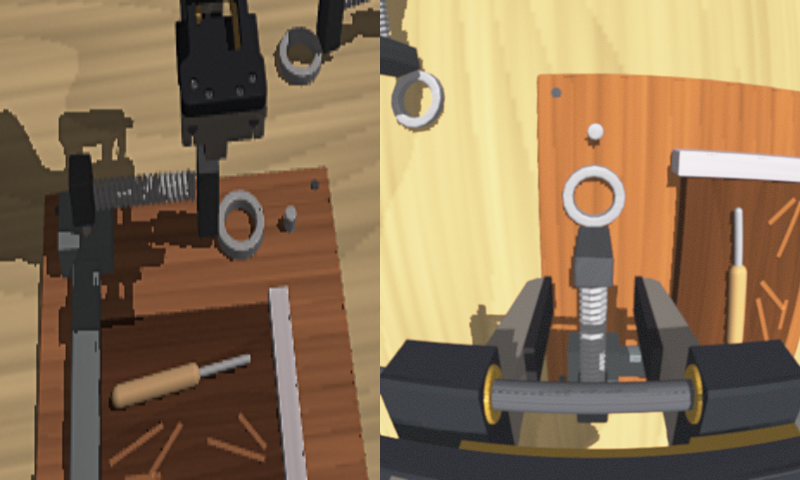

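Both views show the hook seated in the lug and the spring level. In the wrist image the ring is at (324,196), the post at (325,131), and the ring block top at about (324,270), between the jaws.

```bash
python3 - <<'E'
from h import *
s=get_state()
for n,uv,z in (("ring",(324,196),.022),("post top",(325,129),.025),("blk 260",(324,260),.092),("blk 287",(324,287),.092)):
  print(n,np.round(at("wrist",uv,z,s),4))
print(s["tcp_pos"])
import cv2
i=cv2.imread('pics/w4.png')[100:330,220:430];cv2.imwrite('pics/w4c.png',cv2.resize(i,None,fx=2.6,fy=2.6))
E
```

```text
ring [ 0.6382 -0.0106  0.022 ]
post top [0.6411 0.0399 0.025 ]
blk 260 [ 0.6368 -0.0351  0.092 ]
blk 287 [ 0.6361 -0.0529  0.092 ]
[ 0.63541151 -0.03976078  0.12659935]
```

View pics/w4c.png

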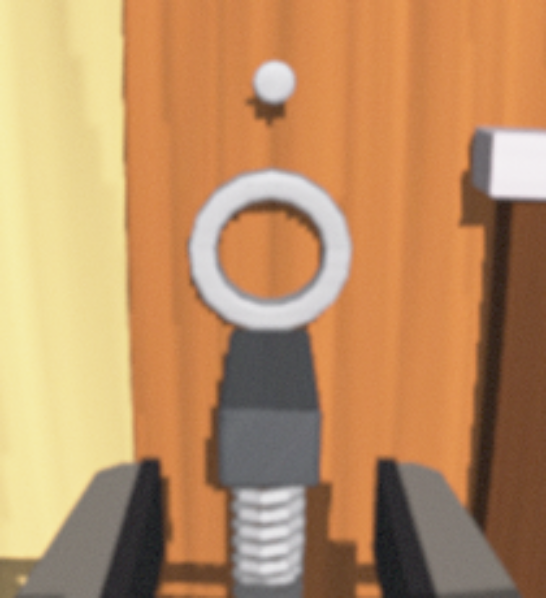

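Emit:
{"api": "carry_out", "payload": {
  "series": [
    {"offset": [0.003, 0, -0.12], "angular": [0, 0, 0], "gripper": 0.1},
    {"offset": [0.003, 0, -0.22], "angular": [0, 0, 0], "gripper": 0.1},
    {"offset": [0.003, 0, -0.278], "angular": [0, 0, 0], "gripper": 0.1},
    {"offset": [0.003, 0, -0.278], "angular": [0, 0, 0], "gripper": 0.1},
    {"offset": [0.003, 0, -0.278], "angular": [0, 0, 0], "gripper": 1}
  ],
  "force": 45
}}

```text
time_s: 8.3
tcp_pos: [0.637, -0.0428, 0.0579]
tool_rot: [[0.001, 0.051, 0.999], [-0.0, 0.999, -0.051], [-1.0, -0.0, 0.001]]
contact_force: [0.9, -0.7, 0.1]
gripper_width: 0.367
```

Emit:
{"api": "carry_out", "payload": {
  "series": [
    {"offset": [0, 0, 0], "angular": [0, 0, 0], "gripper": 1},
    {"offset": [0, 0, 0], "angular": [0, 0, 0], "gripper": 1},
    {"offset": [0, 0, 0], "angular": [0, 0, 0], "gripper": 1},
    {"offset": [0, 0, 0], "angular": [0, 0, 0], "gripper": 1}
  ]
}}

```text
time_s: 8.8
tcp_pos: [0.6369, -0.0424, 0.0581]
tool_rot: [[0.001, 0.05, 0.999], [-0.0, 0.999, -0.05], [-1.0, -0.0, 0.001]]
contact_force: [-1.1, -0.6, 5.6]
gripper_width: 0.255
```

Emit:
{"api": "carry_out", "payload": {
  "series": [
    {"offset": [0, 0, 0.03], "angular": [0, 0, 0], "gripper": 1},
    {"offset": [0, 0, 0.06], "angular": [0, 0, 0], "gripper": 1},
    {"offset": [0, 0, 0.09], "angular": [0, 0, 0], "gripper": 1},
    {"offset": [0, 0, 0.09], "angular": [0, 0, 0], "gripper": 1}
  ]
}}

```text
time_s: 9.3
tcp_pos: [0.6367, -0.0422, 0.0804]
tool_rot: [[0.001, 0.05, 0.999], [0.0, 0.999, -0.05], [-1.0, 0.0, 0.001]]
contact_force: [0.2, -1.2, -1.8]
gripper_width: 0.259
```

Emit:
{"api": "carry_out", "payload": {
  "series": [
    {"offset": [0.001, 0.02, 0], "angular": [0, 0, 0], "gripper": 1},
    {"offset": [0.002, 0.04, 0], "angular": [0, 0, 0], "gripper": 1},
    {"offset": [0.003, 0.06, 0], "angular": [0, 0, 0], "gripper": 1},
    {"offset": [0.003, 0.06, 0], "angular": [0, 0, 0], "gripper": 1}
  ]
}}

```text
time_s: 9.8
tcp_pos: [0.6368, -0.0273, 0.0794]
tool_rot: [[-0.001, 0.049, 0.999], [-0.001, 0.999, -0.049], [-1.0, -0.001, -0.001]]
contact_force: [-0.2, -3.1, -1.9]
gripper_width: 0.259
```

Emit:
{"api": "carry_out", "payload": {
  "series": [
    {"offset": [0.002, 0.04, 0], "angular": [0, 0, 0], "gripper": 1},
    {"offset": [0.004, 0.08, 0], "angular": [0, 0, 0], "gripper": 1},
    {"offset": [0.006, 0.12, 0], "angular": [0, 0, 0], "gripper": 1},
    {"offset": [0.008, 0.15, 0], "angular": [0, 0, 0], "gripper": 1},
    {"offset": [0.008, 0.15, 0], "angular": [0, 0, 0], "gripper": 1}
  ]
}}

```text
time_s: 10.42
tcp_pos: [0.6389, 0.0106, 0.0796]
tool_rot: [[-0.0, 0.049, 0.999], [-0.001, 0.999, -0.049], [-1.0, -0.001, -0.0]]
contact_force: [-0.6, -5.3, -1.8]
gripper_width: 0.261
```

```bash
python3 - <<'E'
from h import *
s=get_state();b=save("wrist","w5")[:,:,::-1];a=save("scene","s5")[:,:,::-1];t=grab_frame("top")[:,:,::-1]
print(s["time_s"],s["tcp_pos"],s["contact_force"],s["gripper_width"])
cv2.imwrite("pics/c5.png",np.hstack([np.vstack([cv2.resize(a[220:370,200:420],(380,260)),cv2.resize(t[150:260,250:450],(380,220))]),b[:, 110:530]]))
E
```

```text
10.425 [0.63885692 0.01055778 0.07956093] [-0.64973268 -5.2955373  -1.84781839] 0.2606609309914022
```

View pics/c5.png

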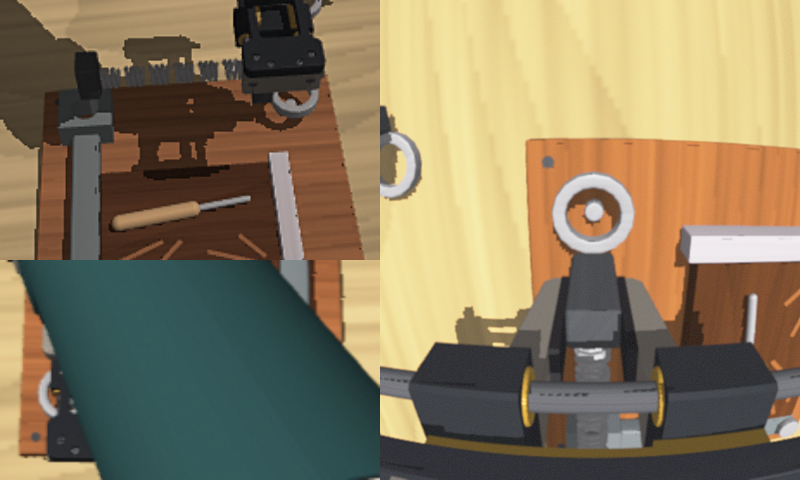

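The post at (324,211) shows inside the lifted ring, whose centre is (323,213). The hook is still in the lug.

```bash
python3 - <<'E'
from h import *
s=get_state()
print(at("wrist",(323,213),.0445,s),at("wrist",(324,210.5),.025,s))
E
```

```text
[0.64115326 0.04260812 0.0445    ] [0.64164834 0.03929158 0.025     ]
```

Emit:
{"api": "carry_out", "payload": {
  "series": [
    {"offset": [0, 0, -0.03], "angular": [0, 0, 0], "gripper": 1},
    {"offset": [0, 0, -0.06], "angular": [0, 0, 0], "gripper": 1},
    {"offset": [0, 0, -0.088], "angular": [0, 0, 0], "gripper": 1},
    {"offset": [0, 0, -0.088], "angular": [0, 0, 0], "gripper": 1}
  ]
}}

```text
time_s: 11.08
tcp_pos: [0.6395, 0.0093, 0.0581]
tool_rot: [[0.001, 0.051, 0.999], [-0.001, 0.999, -0.051], [-1.0, -0.001, 0.001]]
contact_force: [-0.6, -4.5, 1.4]
gripper_width: 0.263
```

Emit:
{"api": "carry_out", "payload": {
  "series": [
    {"offset": [0, -0.015, 0], "angular": [0, 0, 0], "gripper": 1},
    {"offset": [0, -0.03, 0], "angular": [0, 0, 0], "gripper": 1},
    {"offset": [0, -0.045, 0], "angular": [0, 0, 0], "gripper": 1},
    {"offset": [0, -0.045, 0], "angular": [0, 0, 0], "gripper": 1}
  ]
}}

```text
time_s: 11.58
tcp_pos: [0.6394, -0.0013, 0.0581]
tool_rot: [[0.001, 0.05, 0.999], [-0.0, 0.999, -0.05], [-1.0, -0.0, 0.001]]
contact_force: [-0.4, -3.7, 4.1]
gripper_width: 0.257
```

Down at the grasp height and touching the board; release and check before leaving.

Emit:
{"api": "carry_out", "payload": {
  "series": [
    {"offset": [0, 0, 0], "angular": [0, 0, 0], "gripper": 0.1},
    {"offset": [0, 0, 0], "angular": [0, 0, 0], "gripper": 0.1},
    {"offset": [0, 0, 0], "angular": [0, 0, 0], "gripper": 0.1},
    {"offset": [0, 0, 0], "angular": [0, 0, 0], "gripper": 0.1},
    {"offset": [0, 0, 0], "angular": [0, 0, 0], "gripper": 0.1}
  ]
}}

```text
time_s: 12.2
tcp_pos: [0.639, -0.0009, 0.0575]
tool_rot: [[-0.0, 0.05, 0.999], [0.0, 0.999, -0.05], [-1.0, 0.0, -0.0]]
contact_force: [-0.1, 0.3, 0.5]
gripper_width: 0.451
```

Emit:
{"api": "carry_out", "payload": {
  "series": [
    {"offset": [0, 0, 0.1], "angular": [0, 0, 0], "gripper": 0.1},
    {"offset": [0, 0, 0.25], "angular": [0, 0, 0], "gripper": 0.1},
    {"offset": [0, 0, 0.4], "angular": [0, 0, 0], "gripper": 0.1},
    {"offset": [-0.2, 0, 0.5], "angular": [0, 0, 0], "gripper": 0.1},
    {"offset": [-0.4, 0, 0.5], "angular": [0, 0, 0], "gripper": 0.1}
  ]
}}

```text
time_s: 12.82
tcp_pos: [0.5393, -0.0006, 0.1845]
tool_rot: [[0.004, 0.05, 0.999], [0.0, 0.999, -0.05], [-1.0, 0.0, 0.004]]
contact_force: [-0.1, 0.1, -0.3]
gripper_width: 0.448
```

Emit:
{"api": "carry_out", "payload": {
  "series": [
    {"offset": [-0.2, -0.2, 0], "angular": [0, 0, 0], "gripper": 0.1},
    {"offset": [-0.4, -0.4, 0], "angular": [0, 0, 0], "gripper": 0.1},
    {"offset": [-0.4, -0.6, 0], "angular": [0, 0, 0], "gripper": 0.1},
    {"offset": [-0.4, -0.8, 0], "angular": [0, 0, 0], "gripper": 0.1},
    {"offset": [-0.4, -0.9, 0], "angular": [0, 0, 0], "gripper": 0.1}
  ]
}}

```text
time_s: 13.45
tcp_pos: [0.4383, -0.2292, 0.1829]
tool_rot: [[0.001, 0.054, 0.999], [-0.001, 0.999, -0.054], [-1.0, -0.001, 0.001]]
contact_force: [0.7, 0.3, 0.3]
gripper_width: 0.451
```

```bash
python3 - <<'E'
from h import *
s=get_state();a=save("scene","s6")[:,:,::-1];t=save("top","t6")[:,:,::-1]
print(s["time_s"],s["tcp_pos"],s["contact_force"],s["gripper_width"])
cv2.imwrite("pics/c6.png",np.vstack([cv2.resize(a[230:330,200:420],(660,300)),cv2.resize(t[160:260,240:460],(660,300))]))
E
```

```text
13.45 [ 0.43834101 -0.2291512   0.18291657] [0.74955    0.29241076 0.33956159] 0.4507631105381375
```

View pics/c6.png

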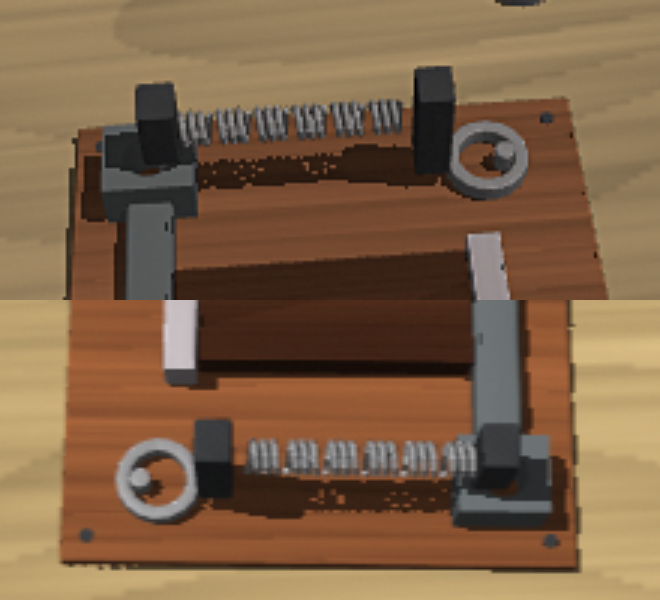

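The ring encloses the post and lies on the board, the hook block sits on the lug, the spring is stretched level, and the gripper is clear.

```bash
python3 -c "
from workcell import *
print(sign_off())"
```

```text
the job is handed in; nothing more can be done
None
```

The return spring is fitted. Its hook leg is down in the lug's hole, its ring is over the steel post, and it is stretched level between them. I handed the job in at about 13.5 s of the 51 s allowed; no verdict is reported.

- **Order:** I took the spring with one ring, dropped the hook leg into the hole first and let go. I then gripped the ring end, lifted it about 22 mm, stretched it and lowered the ring over the post. Before releasing, I eased the ring back about 11 mm toward the lug so it would not snap.
- **Last checks:** The scene and top pictures show the ring around the post and flat on the board. They also show the hook block sitting just above the lug, and nothing else moved. The gripper is clear, and its force reading is near zero.
- **Hook depth:** I judged this from the arm's height and the pictures, because the leg tip cannot be seen inside the hole. The contact force at seating fits the leg resting on the board.
- **Disagreements:** The networks' points for the hole and post were of little use, since they marked the whole board, so I used pixel positions read from the pictures. The top and wrist cameras differed by up to 5 mm in y, so I relied on the close wrist views.

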